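# Lock the scraps bin open and slide the finished tin in

### The job

Bin the finished tuna tin with the fingertips alone, grasping nothing: press the pad of the scraps bin's lever all the way down so that its short end raises the heavy lid, push the lever sideways (away from the bin) as far as it goes while it is down, and let it come up into the pocket of the gate plate so that the lid stays open by itself. Then push the tin across the chopping board until it drops into the bin. Never touch the lid itself, do not lift the tin off the board, leave the lid locked open, and leave the cups, jars, bowl and cutlery standing around where they are.

Things in the scene. Friction and masses are not known exactly. Their poses are not given: they have to be found in the camera images.
- clearing_station: Fixed station: wooden chopping board in front of a steel scraps bin. Origin on the worktop under the seam between them, midway across; x from board to bin (away from the robot), y left, z up. Board x -150..-1, y -110..110, top z 100 mm. Bin x 0..180, y -105..105, rim z 99. The lever runs along the right side at y -150, pivoted about a y-axis shaft at x 50, z 92; the outermost post is at y -207.
- press_lever (a joint): Lever angle, rad: 0 at rest (pad up, lid shut), 0.545 at its stop (pad fully down). Pressing takes 6 to 15 N at the pad, from the lid's weight, which raises the pad again when it is released. Resting in the gate's pocket it reads about 0.46.
- lever_shift (a joint): Sideways shift of the lever along its pivot shaft, m: 0 in the upright leg of the gate's slot, 0.032 fully to the right (station -y), where the pocket is. Needs 1 to 5 N and stays where it is left.
- press_pad (a point): Middle of the top of the lever's black ribbed pad: 60 mm along x, 56 mm between two side lips that stand 10 mm above it. In the station's frame at (-136, -150, 180) mm at rest, (-155, -150, 71) fully down, (-156, -182, 86) locked in the pocket; it moves on an arc about the pivot and leans up to 15 degrees.
- gate_pocket (a point): Roof of the pocket in the upright steel gate plate (4 mm thick, station x -90, y -205..-105, top z 128 mm). The lever's 10 mm bar passes through its J-shaped slot: an upright leg, at the bottom an opening to the right, then a pocket 8 mm up behind a 14 mm wide lip. The bar passes under the lip only at lever angles over about 0.52 rad; from the pocket it holds the lid open.
- bin_lid: Steel lid of the bin, 178 x 212 x 4 mm, about 0.85 kg, hinged on the bin's rear rim; origin on the hinge axis, station (180, 0, 106) mm. Its z axis points up when shut and leans as it opens: about 1.0 rad locked open (front edge then at station x 80, z 255), 1.3 rad with the lever fully down. It falls shut unless the lever holds it. Not to be touched.
- bin_floor (a point): Middle of the inner floor of the bin, at station (90, 0, 4) mm, axes as the station. Inside 172 x 202 mm; the rim is 95 mm above it.
- tuna_tin: Finished tuna tin standing on the board, diameter 86 mm, 40 mm high, about 60 g; origin at the middle of its underside, z up through the tin.
- red_cup: Red cup with a handle, 69 x 94 x 72 mm, on the worktop; bystander. Origin: middle of the underside.
- blue_cup: Blue cup with a handle, 70 x 95 x 70 mm, on the worktop; bystander. Origin: middle of the underside.
- white_bowl: White bowl, 166 mm wide, 58 mm high, on the worktop to the left; bystander. Origin: middle of the underside.
- fork: Steel fork, 204 x 28 x 18 mm, on the worktop to the left; bystander. Origin: middle of the underside.
- wooden_spoon: Wooden spoon, 316 x 54 x 14 mm, on the worktop to the right; bystander. Origin: middle of the underside.
- salt_jar: Small spice jar with a dark cap, 44 mm wide, 105 mm high, to the right of the station; bystander. Origin: middle of the underside.
- jam_jar: Jam jar with a red cap, 65 mm wide, 97 mm high, at the back left; bystander. Origin: middle of the underside.

How it is judged:
On the way, in this order (a step that is already met when the one before it is completed fails the run):
1. the lever is shifted over and has come up into the pocket of the gate, the lid stands open (value of joint lever_shift above 0.022 m and value of joint press_lever between 0.41 and 0.505 rad and angle between bin_lid's own z axis and vertical above 0.75 rad), for 0.3 s.
2. the tin is in the bin (z of tuna_tin in the frame of bin_floor below 0.075 m and x of tuna_tin in the frame of bin_floor between -0.09 and 0.09 m and y of tuna_tin in the frame of bin_floor between -0.105 and 0.105 m), for 0.2 s.
At the end, for the whole second after the job is handed in: The tin lies at rest inside the bin (origin inside the walls and less than 75 mm above the floor), the lever is locked in the pocket (shift over 22 mm, angle 0.41 to 0.505 rad) and the lid stands open by more than 0.75 rad (all of step 1 and all of step 2 and linear speed of tuna_tin below 0.03 m/s); the robot touches nothing.
It fails at once if the robot touches the lid itself (contact force between any of the fingers, the arm and bin_lid above 1 N).
It fails at once if the tin is lifted more than 20 mm off the board (z of tuna_tin in the frame of clearing_station above 0.12 m).
It fails at once if a bystander is moved by more than 25 mm or tipped (distance of any of red_cup, blue_cup, white_bowl, fork, wooden_spoon, salt_jar, jam_jar from where it was at the start of the episode above 0.025 m).
It also fails if it takes over 54 s, if anything falls off the work surface, if the arm or the gripper's body presses on something with over 40 N, if the wrist force passes 120 N, or if a joint passes its speed limit or range.

### The arm

A 6-joint arm with a two-finger parallel gripper is mounted at the origin on a cart in front of the work surface, level with it; the furniture and walls round the work are solid. World frame = base frame: x ahead of the robot, y to its left, z up, the work surface at z = 0. Lengths are in m, angles in rad, forces in N, time in s.
With the tool pointing down it reaches from about 0.3 to 0.875 m from the base axis. Payload 6.4 kg.
Tool frame: the origin (TCP) lies at the very end of the fingers, on their centre line; the grasp point (between the pads) lies 19 mm behind it; z points along the fingers, y is the line along which they close (so a half turn about z gives the same grasp; the last joint's range is limited). The gripper opens to 85 mm and grips with 20 to 120 N. Pads are 22 mm wide; open, the fingers measure 114 mm over their backs; the gripper's body (76 mm by 85 mm) begins 54 mm behind the grasp point. The pads swing forward as they close: fully open they stand 13 mm farther back than shut.
Start: joints at [0.967, 0.181, 1.607, -0, 1.354, -0.206], TCP at [0.223, 0.53, 0.208] pointing down, gripper open.
Joint ranges: [-2.99, 2.99], [-0.89, 2.07], [0.3, 2.58], [-1.14, 4.28], [0, 2.63], [-3.12, 3.12]. Speed limits (rad/s): [2.57, 2.57, 3.01, 3.14, 3.14, 3.14].

### API

Orientations are given as a unit quaternion [w, x, y, z].
In Python, from bench import ctrl gives the robot as it stands.
- The arm moves only by the tool jog_arm, never from a script. Its argument "series" is a list that holds one entry, the list of rows, each a list of 7 numbers: the shift along the tool's x, y, z in mm, then the turn, a rotation vector about the tool's x, y, z in rad, then the finger opening in mm, from 0 to 85.4. In form: [[[tx, ty, tz, rx, ry, rz, gripper], ...]]. A call has exactly 10 rows; each row shifts and turns the commanded pose from where the row before left it, along the tool's axes as they then stand; what a row does not reach is not made up. A row lasts 1/10 s, in which the tool goes at most 50 mm and 8.59 degrees, less where a joint would pass 70% of its speed; a pose out of reach is approached as far as the arm can. A call with a gripper value outside its range is refused whole. The fingers move at their own pace and stop on an object; the grip force is fixed at half the most. Time passes only in rows, so rows that do not move let the fingers close, or fill a call up. It gives the time, the measured TCP pose, the force, the opening and the grip force at its end, in the units of the state.
- ctrl.get_obs(): the state, without advancing time (a new reading comes with each control period).
- ctrl.camera(name): name is "scene" or "top"; returns a dict with "frame" (384x512x3 uint8, blue, green, red), "z_map" (384x512 float32, m along the optical axis (not along the pixel's ray), 0 where there is no reading), "fx", "fy", "cx", "cy" (pixels), "k1" (the pictures are not rectified: a ray, as slopes to the right and down, at radius r is drawn at 1 + k1 r^2 times it, then the intrinsics apply), "xyz" and "rotation" of the camera in the world. Camera axes: x right, y down, z forward; pixel columns grow to the right and rows downward; lengths in m; the calibration is good to about 2 mm. A picture is of the moment at which its call begins.
- ctrl.hand_in(): hands the job in; it is judged then, once.
The state is a dict: "time_s": time; "q": joint angles; "dq": joint speeds; "joint_efforts": joint torques, N m; "eef_pos": TCP position; "eef_rot": TCP orientation; "wrist_force": force on the tool from outside, world axes, zero at the start; "torque": the same for the moment, N m; "opening": opening from 0.0 (shut) to 1.0 (fully open); "grasp_force": force on a finger pad.
Only numpy, scipy, OpenCV 4.12 (cv2) and the standard library are available. Lean on these libraries where they do the work, as an engineer would, in place of code of your own. Each camera call takes 0.05 s, during which the arm holds its last target. There are 200 camera calls.

## Working session

There is one attempt and no reset: what is moved stays moved. The work goes in short steps, Python scripts to look and compute and a tool call to move; the robot and the scene stay as the last step left them, time stands still between calls to the robot, and variables do not carry over. Pictures are saved under pics/ and viewed, at most 14 in all, crops included, and the job is handed in when it is done.

Besides the shell and the picture viewer there is one more tool, called after "Emit:" by a JSON object that holds its "api" and its "payload", one argument or row to a line. jog_arm: Moves the arm, as the interface text tells. Its arguments: {"type":"object","properties":{"series":{"type":"array"}},"required":["series"]}

```bash
mkdir -p pics
cat > h.py <<'E'
import numpy as np, cv2
from bench import ctrl
def pts(c):
    h,w=c["z_map"].shape
    u,v=np.meshgrid(np.arange(w),np.arange(h))
    K=np.array([[c["fx"],0,c["cx"]],[0,c["fy"],c["cy"]],[0,0,1]])
    p=cv2.undistortPoints(np.stack([u,v],-1).reshape(-1,1,2).astype(np.float64),K,np.array([c["k1"],0,0,0.])).reshape(h,w,2)
    z=c["z_map"]
    P=np.dstack([p[...,0]*z,p[...,1]*z,z])
    R=np.array(c["rotation"])
    if R.size==4:
        from scipy.spatial.transform import Rotation as Ro
        R=Ro.from_quat(R.ravel()[[1,2,3,0]]).as_matrix()
    W=P@R.T+np.array(c["xyz"]); W[z==0]=np.nan
    return W
E
python3 - <<'E'
from h import *
for n in("scene","top"):
    c=ctrl.camera(n); cv2.imwrite(f"pics/{n}0.png",c["frame"]); np.save(f"{n}0.npy",pts(c)); print(n,c["xyz"],c["rotation"],c["fx"],c["k1"])
o=ctrl.get_obs();print(o["time_s"],o["eef_pos"],o["eef_rot"],o["opening"])
E
```

```text
scene [-0.74870146 -0.69720989  0.86727308] [-0.4584465   0.72394549 -0.44318552  0.26327996] 437.37633352487467 -0.08834096020893017
top [0.01191015 0.03211047 1.54490752] [-0.13442622  0.69384458 -0.69353727  0.13969737] 429.2322212230053 0.04403414179659476
0.1 [0.22244751 0.5296617  0.20727295] [-3.12537949e-04  1.97624285e-01  9.80277524e-01 -7.21672035e-04] 1.0052826942009558
```

View pics/scene0.png

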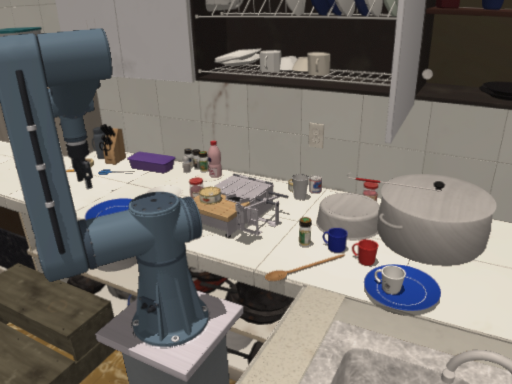

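View pics/top0.png

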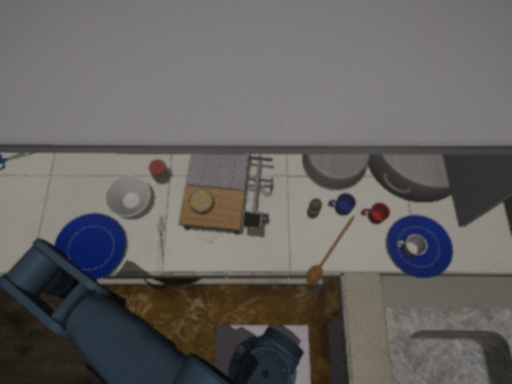

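The scene shows the station in the middle. In the top view the board is at about (212,209), the tin at (202,201), the pad at (256,219), the lid at (218,170), and the salt jar at (315,207).

Run:
```python
from h import *
W=np.load("top0.npy"); im=cv2.imread("pics/top0.png"); hsv=cv2.cvtColor(im,cv2.COLOR_BGR2HSV)
roi=np.zeros(im.shape[:2],bool); roi[150:245,170:290]=1
# board by colour+height
b=roi&(hsv[...,1]>90)&(abs(W[...,2]-.1)<.012)
P=W[b]; print("board",b.sum(),np.median(P[:,2]))
def rect(P):
    (c,s,a)=cv2.minAreaRect((P[:,:2]*1000).astype(np.float32)); return np.round(c,1),np.round(s,1),round(a,2)
print(rect(P)); 
lid=roi&(abs(W[...,2]-.106)<.012)&(hsv[...,1]<60); n,l,s,_=cv2.connectedComponentsWithStats(lid.astype(np.uint8)); i=1+s[1:,4].argmax(); print("lid",s[i],rect(W[l==i]),np.median(W[l==i],0))
t=roi&(abs(W[...,2]-.14)<.012); n,l,s,_=cv2.connectedComponentsWithStats(t.astype(np.uint8)); 
for i in range(1,n):
    if s[i,4]>30: p=W[l==i]; print("z140",s[i],cv2.minEnclosingCircle((p[:,:2]*1000).astype(np.float32)),np.median(p[:,2]))
pad=roi&(W[...,2]>.165)&(W[...,2]<.21); n,l,s,_=cv2.connectedComponentsWithStats(pad.astype(np.uint8))
for i in range(1,n):
    if s[i,4]>15: p=W[l==i]; print("pad",s[i],rect(p),p.mean(0))
big=cv2.resize(im[140:250,165:335],None,fx=4.7,fy=4.7,interpolation=cv2.INTER_CUBIC); cv2.imwrite("pics/crop0.png",big)
for n,(u,v) in dict(salt=(315,205),spoon=(316,272),bowl=(130,200),jam=(158,168),fork=(161,240)).items(): print(n,W[v,u].round(3))
```

```text
board 1800 0.09988206284905699
(array([540.5, 175.3]), array([215.6, 147. ]), 83.76)
lid [ 185  154   67   37 1990] (array([686.3, 153.7]), array([237. , 150.2]), 85.29) [0.68088825 0.15730206 0.10460755]
z140 [189 188  24  24 457] ((554.84326171875, 214.7920379638672), 43.88349151611328) 0.13661231808924468
pad [241 210  22  19 313] (array([466.7,  34.2]), array([67. , 59.6]), 82.12) [0.46563339 0.03477565 0.18147522]
salt [ 0.545 -0.192  0.109]
spoon [ 0.328 -0.198  0.   ]
bowl [0.602 0.498 0.007]
jam [0.694 0.382 0.099]
fork [ 0.447  0.37  -0.003]
```

View pics/crop0.png

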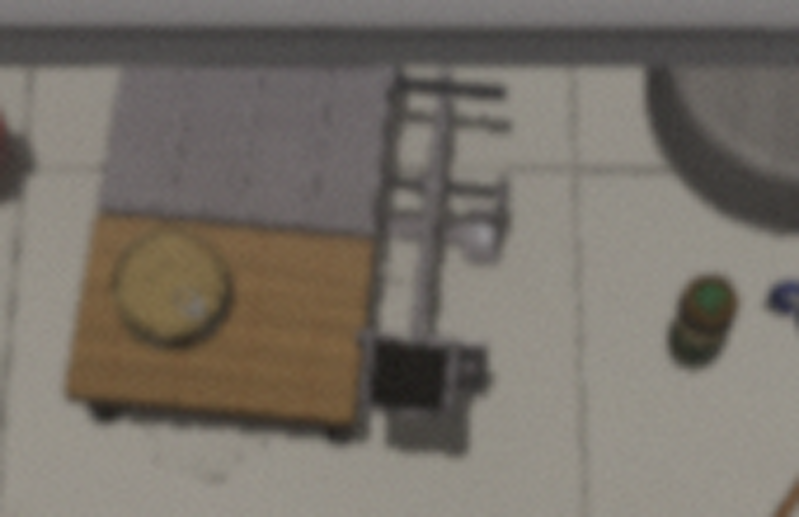

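Emit:
{"api": "jog_arm", "payload": {
  "series": [
    [[0, 0, -30, 0, 0, -0.145, 0], [0, 0, -30, 0, 0, -0.145, 0], [-25, -40, 0, 0, 0, 0, 0], [-25, -40, 0, 0, 0, 0, 0], [-25, -40, 0, 0, 0, 0, 0], [-25, -40, 0, 0, 0, 0, 0], [-25, -40, 0, 0, 0, 0, 0], [-25, -40, 0, 0, 0, 0, 0], [-25, -40, 0, 0, 0, 0, 0], [-25, -40, 0, 0, 0, 0, 0]]
  ]
}}

```text
time_s: 1.1
eef_pos: [0.3873, 0.1887, 0.2679]
eef_rot: [0.0, 0.054, 0.999, 0.0]
wrist_force: [1.3, 0.2, 0.8]
opening: 0.005
grasp_force: 0.0
```

```bash
cat >> h.py <<'E'
from scipy.spatial.transform import Rotation as Ro
YAW=-0.1085; O=np.array([616.3,167.7,0.])
RS=Ro.from_euler('z',YAW)
def st():
    o=ctrl.get_obs(); p=RS.inv().apply(np.array(o["eef_pos"])*1000-O)
    q=np.array(o["eef_rot"]); R=Ro.from_quat(q[[1,2,3,0]])
    print("t",round(o["time_s"],2),"station",p.round(1),"F_st",RS.inv().apply(o["wrist_force"]).round(1),"open",round(o["opening"],2),"rel",(RS.inv()*R).as_matrix().round(3)[:, :2].T.tolist())
    return p,R
E
python3 -c "from h import *; st()"
```

```text
t 1.1 station [-229.9   -3.9  267.9] F_st [1.3 0.3 0.8] open 0.0 rel [[-1.0, -0.001, -0.0], [-0.001, 1.0, 0.0]]
```

Emit:
{"api": "jog_arm", "payload": {
  "series": [
    [[-23, -37, 0, 0, 0, 0, 0], [-23, -37, 0, 0, 0, 0, 0], [-23, -37, 0, 0, 0, 0, 0], [-23, -37, 0, 0, 0, 0, 0], [0, 0, 20, 0, 0, 0, 0], [0, 0, 20, 0, 0, 0, 0], [0, 0, 20, 0, 0, 0, 0], [0, 0, 0, 0, 0, 0, 0], [0, 0, 0, 0, 0, 0, 0], [0, 0, 0, 0, 0, 0, 0]]
  ]
}}

```text
time_s: 2.1
eef_pos: [0.4634, 0.0334, 0.2093]
eef_rot: [0.001, 0.054, 0.999, -0.0]
wrist_force: [-0.2, -0.2, 0.7]
opening: -0.002
grasp_force: 0.0
```

```bash
python3 -c "
from h import *; st()
for n,(a,b,c,d) in dict(scene=(180,250,190,310),top=(185,245,210,290)).items():
    f=ctrl.camera(n)['frame'][a:b,c:d]; cv2.imwrite(f'pics/{n}1.png',cv2.resize(f,None,fx=5,fy=5,interpolation=cv2.INTER_CUBIC))
x=cv2.imread('pics/scene1.png');y=cv2.imread('pics/top1.png')
y=cv2.resize(y,(x.shape[1],int(y.shape[0]*x.shape[1]/y.shape[1]))); 
cv2.imwrite('pics/both1.png',cv2.resize(np.vstack([x,y]),(450,600)))"
```

```text
t 2.1 station [-137.5 -150.1  209.3] F_st [-0.2 -0.2  0.7] open -0.0 rel [[-1.0, -0.001, -0.002], [-0.001, 1.0, -0.0]]
```

View pics/both1.png

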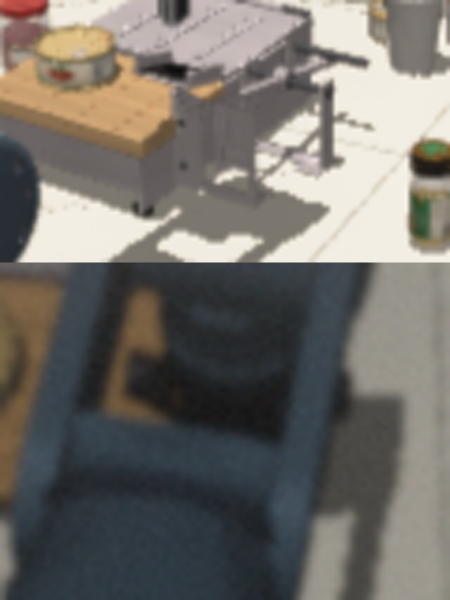

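Emit:
{"api": "jog_arm", "payload": {
  "series": [
    [[0, 0, 14, 0, 0, 0, 0], [0, 0, 14, 0, 0, 0, 0], [4, 0, 10, 0, 0, 0, 0], [4, 0, 10, 0, 0, 0, 0], [3, 0, 10, 0, 0, 0, 0], [3, 0, 10, 0, 0, 0, 0], [2, 0, 10, 0, 0, 0, 0], [2, 0, 10, 0, 0, 0, 0], [0, 0, 0, 0, 0, 0, 0], [0, 0, 0, 0, 0, 0, 0]]
  ]
}}

```text
time_s: 3.2
eef_pos: [0.4444, 0.0355, 0.1205]
eef_rot: [-0.0, 0.054, 0.999, 0.0]
wrist_force: [-3.9, 0.8, 4.7]
opening: 0.003
grasp_force: 2.5
```

```bash
python3 -c "
from h import *; st()
f=ctrl.camera('scene')['frame'][165:255,180:310]; cv2.imwrite('pics/s2.png',cv2.resize(f,None,fx=5,fy=5,interpolation=cv2.INTER_CUBIC))"
```

```text
t 3.2 station [-156.6 -150.   120.5] F_st [-4.   0.4  4.7] open 0.0 rel [[-1.0, -0.001, 0.001], [-0.001, 1.0, 0.0]]
```

View pics/s2.png

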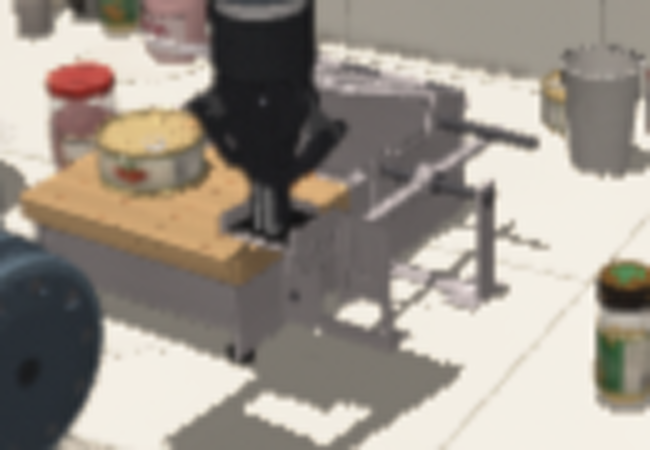

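The fingertip at (265,225) is on the pad, and the lid behind it is rising. I'll keep pressing.

Emit:
{"api": "jog_arm", "payload": {
  "series": [
    [[1, 0, 10, 0, 0, 0, 0], [0, 0, 10, 0, 0, 0, 0], [0, 0, 10, 0, 0, 0, 0], [0, 0, 10, 0, 0, 0, 0], [-1, 0, 7, 0, 0, 0, 0], [0, 0, 5, 0, 0, 0, 0], [0, 0, 4, 0, 0, 0, 0], [0, 0, 0, 0, 0, 0, 0], [0, 0, 0, 0, 0, 0, 0], [0, 0, 0, 0, 0, 0, 0]]
  ]
}}

```text
time_s: 4.25
eef_pos: [0.4421, 0.0359, 0.0638]
eef_rot: [-0.003, 0.054, 0.999, 0.0]
wrist_force: [-10.6, 1.1, 7.9]
opening: 0.001
grasp_force: 5.1
```

```bash
python3 -c "
from h import *; st()"
```

```text
t 4.25 station [-159.  -149.9   63.8] F_st [-10.6  -0.1   7.9] open 0.0 rel [[-1.0, -0.001, 0.006], [-0.001, 1.0, 0.0]]
```

```bash
python3 -c "
from h import *
c=ctrl.camera('scene'); W=pts(c); S=RS.inv().apply((W.reshape(-1,3)*1000-O)).reshape(W.shape)
np.save('S3.npy',S); cv2.imwrite('pics/s3full.png',c['frame'])
f=c['frame'][150:250,180:310]; cv2.imwrite('pics/s3.png',cv2.resize(f,None,fx=6,fy=6,interpolation=cv2.INTER_CUBIC))
m=(S[...,0]>0)&(S[...,0]<190)&(abs(S[...,1])<100)&(S[...,2]>115)&(S[...,2]<330)
P=S[m]; print(m.sum(), P.min(0),P.max(0)); k=np.polyfit(P[:,2],P[:,0],1); print('lid slope deg',np.degrees(np.arctan2(1,-k[0])))
"
```

```text
435 [ 70.75594152 -99.86487907 115.43246283] [173.92662645  94.70297545 254.78114961]
lid slope deg 56.06282701761623
```

View pics/s3.png

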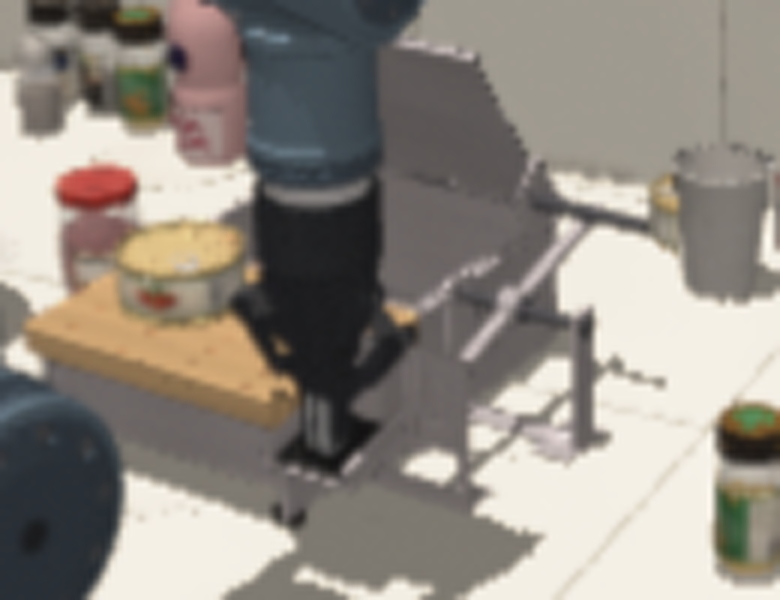

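```bash
python3 -c "
from h import *
S=np.load('S3.npy'); g=cv2.cvtColor(cv2.imread('pics/s3full.png'),cv2.COLOR_BGR2GRAY)
m=(abs(S[...,1]+150)<36)&(S[...,0]>-200)&(S[...,0]<-110)&(S[...,2]<125)&(S[...,2]>30)
for v,u in np.argwhere(m)[::3]: print(u,v,g[v,u],S[v,u].round(0).astype(int).tolist(),end=' ; ')
"
```

```text
230 215 46 [-167, -138, 125] ; 230 217 65 [-164, -135, 114] ; 233 217 93 [-167, -151, 120] ; 236 217 30 [-165, -163, 122] ; 229 218 94 [-145, -115, 95] ; 232 218 78 [-168, -147, 115] ; 235 218 46 [-171, -163, 121] ; 238 218 57 [-152, -162, 112] ; 230 219 67 [-172, -141, 111] ; 233 219 99 [-167, -150, 111] ; 236 219 29 [-167, -164, 115] ; 239 219 48 [-125, -146, 91] ; 228 220 98 [-162, -123, 97] ; 231 220 81 [-171, -144, 107] ; 234 220 85 [-170, -157, 111] ; 237 220 28 [-160, -163, 107] ; 240 220 31 [-135, -158, 95] ; 245 220 100 [-132, -178, 99] ; 227 221 98 [-163, -119, 93] ; 230 221 60 [-163, -133, 96] ; 233 221 99 [-169, -151, 104] ; 236 221 29 [-167, -164, 107] ; 239 221 20 [-135, -153, 89] ; 242 221 37 [-131, -164, 90] ; 245 221 96 [-132, -178, 95] ; 226 222 98 [-171, -121, 93] ; 229 222 62 [-154, -121, 85] ; 232 222 75 [-170, -148, 100] ; 235 222 49 [-168, -159, 102] ; 238 222 23 [-156, -164, 98] ; 241 222 33 [-141, -167, 92] ; 244 222 95 [-144, -182, 98] ; 224 223 104 [-181, -119, 92] ; 227 223 86 [-168, -122, 87] ; 230 223 33 [-158, -128, 84] ; 233 223 97 [-172, -153, 98] ; 2
[... 633 characters left out ...]
233 226 26 [-168, -150, 83] ; 236 226 23 [-170, -165, 88] ; 239 226 162 [-171, -179, 93] ; 242 226 97 [-153, -180, 85] ; 225 227 102 [-186, -126, 80] ; 228 227 92 [-179, -135, 80] ; 231 227 47 [-177, -147, 82] ; 234 227 26 [-170, -156, 81] ; 237 227 96 [-172, -171, 87] ; 240 227 104 [-169, -182, 88] ; 243 227 91 [-111, -152, 51] ; 229 228 138 [-181, -141, 78] ; 232 228 87 [-179, -153, 81] ; 235 228 38 [-179, -167, 85] ; 238 228 126 [-186, -185, 94] ; 241 228 100 [-161, -180, 80] ; 231 229 137 [-182, -150, 77] ; 234 229 93 [-182, -165, 82] ; 237 229 99 [-181, -178, 85] ; 240 229 101 [-167, -180, 79] ; 235 230 134 [-184, -170, 80] ; 238 230 101 [-186, -185, 85] ; 237 231 111 [-181, -177, 76] ;
```

The pad is at z≈86, so the lid is not fully up yet. Force is only 8 N, so I can press further.

Emit:
{"api": "jog_arm", "payload": {
  "series": [
    [[0, 0, 3, 0, 0, 0, 0], [0, 0, 3, 0, 0, 0, 0], [0, 0, 3, 0, 0, 0, 0], [0, 0, 3, 0, 0, 0, 0], [0, 0, 0, 0, 0, 0, 0], [0, 0, 0, 0, 0, 0, 0], [0, 0, 0, 0, 0, 0, 0], [0, 0, 0, 0, 0, 0, 0], [0, 0, 0, 0, 0, 0, 0], [0, 0, 0, 0, 0, 0, 0]]
  ]
}}

```text
time_s: 5.3
eef_pos: [0.443, 0.0358, 0.0534]
eef_rot: [-0.002, 0.053, 0.999, 0.0]
wrist_force: [-15.1, 0.2, 24.1]
opening: 0.002
grasp_force: 13.3
```

```bash
cat >> h.py <<'E'
def look(n=None,box=(150,250,180,310)):
    c=ctrl.camera('scene'); W=pts(c); S=RS.inv().apply((W.reshape(-1,3)*1000-O)).reshape(W.shape)
    m=(S[...,0]>20)&(S[...,0]<200)&(abs(S[...,1])<90)&(S[...,2]>150)&(S[...,2]<330)
    P=S[m]; a=np.arctan2(P[:,2]-106,180-P[:,0]); print("lid",m.sum(),"angle",np.median(a).round(3),"top",np.nanpercentile(P[:,2],98).round(1))
    g=cv2.cvtColor(c['frame'],cv2.COLOR_BGR2GRAY)
    m=(S[...,1]>-215)&(S[...,1]<-115)&(S[...,0]>-195)&(S[...,0]<-130)&(S[...,2]<100)&(S[...,2]>30)&(g<60)
    P=S[m]; k=np.linalg.lstsq(np.c_[P[:,0]+155,np.ones(len(P))],P[:,2],rcond=None)[0]; print("pad",m.sum(),"slope,z@-155",k.round(2),"y range",np.percentile(P[:,1],[3,97]).round(0))
    a,b,e,d=box
    if n: cv2.imwrite(n,cv2.resize(c['frame'][a:b,e:d],None,fx=6,fy=6,interpolation=cv2.INTER_CUBIC))
    return S,c
E
python3 -c "
from h import *; st(); look('pics/s4.png')"
```

```text
t 5.3 station [-158.  -149.9   53.4] F_st [-15.1  -1.4  24.1] open 0.0 rel [[-1.0, -0.002, 0.004], [-0.002, 1.0, -0.0]]
lid 335 angle 1.043 top 262.9
pad 76 slope,z@-155 [ 0.2  80.24] y range [-167. -125.]
```

View pics/s4.png

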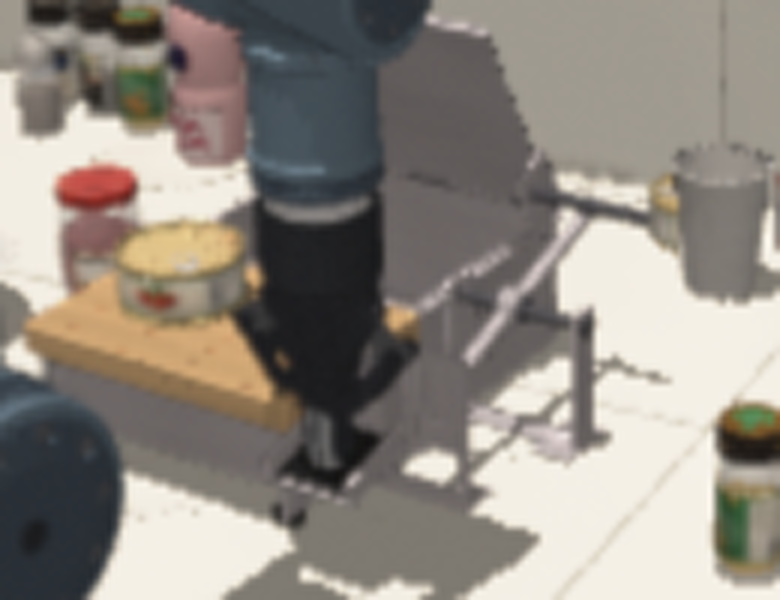

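```bash
python3 -c "
from h import *
S,c=look(); g=cv2.cvtColor(c['frame'],cv2.COLOR_BGR2GRAY)
for v in range(196,230,2):
    print(v,[(u,*S[v,u].round(0).astype(int).tolist(),int(g[v,u])) for u in range(220,250,3)])
print(c['xyz'])
"
```

```text
lid 341 angle 1.043 top 263.4
pad 75 slope,z@-155 [ 0.22 79.94] y range [-169. -125.]
196 [(220, -50, 0, 118, 118), (223, -191, -130, 208, 117), (226, -197, -148, 215, 33), (229, -196, -161, 218, 34), (232, -186, -166, 215, 34), (235, -184, -177, 217, 32), (238, -171, -181, 213, 30), (241, -161, -187, 210, 29), (244, 182, 53, 10, 100), (247, 180, 34, 15, 106)]
198 [(220, -51, 0, 110, 96), (223, -171, -113, 188, 58), (226, -197, -148, 208, 29), (229, -197, -162, 211, 33), (232, -193, -171, 212, 33), (235, -181, -175, 208, 32), (238, -177, -185, 209, 29), (241, -162, -187, 203, 27), (244, 171, 45, 6, 94), (247, 174, 30, 9, 104)]
200 [(220, -55, -2, 103, 79), (223, -159, -103, 172, 50), (226, -169, -125, 183, 30), (229, -164, -134, 183, 29), (232, -166, -149, 187, 30), (235, -176, -171, 197, 30), (238, -168, -178, 195, 30), (241, -164, -188, 196, 30), (244, 8, -75, 95, 141), (247, 163, 22, 5, 128)]
202 [(220, -171, -98, 168, 40), (223, -166, -108, 169, 55), (226, -175, -129, 178, 31), (229, -175, -143, 181, 28), (232, -168, -151, 180, 29), (235, -171, -166, 186, 29), (238, -168, -178, 1
[... 3057 characters left out ...]
, 56), (238, -158, -165, 91, 26), (241, -136, -163, 80, 25), (244, -140, -179, 86, 97), (247, -125, -181, 80, 97)]
226 [(220, -142, -66, 45, 105), (223, -133, -74, 44, 97), (226, -172, -120, 76, 95), (229, -162, -126, 73, 31), (232, -172, -148, 84, 75), (235, -165, -157, 83, 78), (238, -147, -156, 75, 21), (241, -156, -177, 85, 76), (244, -144, -182, 81, 97), (247, -83, -151, 42, 117)]
228 [(220, -136, -60, 32, 107), (223, -138, -77, 38, 105), (226, -178, -124, 72, 69), (229, -168, -130, 68, 37), (232, -169, -145, 73, 29), (235, -167, -157, 76, 37), (238, -158, -165, 74, 62), (241, -167, -185, 85, 96), (244, -102, -151, 43, 99), (247, -38, -118, 1, 177)]
[-0.74870146 -0.69720989  0.86727308]
```

Emit:
{"api": "jog_arm", "payload": {
  "series": [
    [[0, 0, 3, 0, 0, 0, 0], [0, 0, 3, 0, 0, 0, 0], [0, 0, 0, 0, 0, 0, 0], [0, 0, 0, 0, 0, 0, 0], [0, 0, 0, 0, 0, 0, 0], [0, 0, 0, 0, 0, 0, 0], [0, 0, 0, 0, 0, 0, 0], [0, 0, 0, 0, 0, 0, 0], [0, 0, 0, 0, 0, 0, 0], [0, 0, 0, 0, 0, 0, 0]]
  ]
}}

```text
time_s: 6.4
eef_pos: [0.4439, 0.0356, 0.0492]
eef_rot: [-0.002, 0.053, 0.999, -0.0]
wrist_force: [-20.8, 1.7, 41.0]
opening: 0.001
grasp_force: 22.8
```

```bash
python3 -c "
from h import *; st(); S,c=look()
# lid right edge profile
m=(S[...,0]>20)&(S[...,0]<185)&(S[...,2]>150)&(abs(S[...,1])<100)
P=S[m]; print(np.sort(P[:,2])[-8:].round(0), P[np.argsort(P[:,2])[-8:],0].round(0))
"
```

```text
t 6.4 station [-157.1 -150.    49.2] F_st [-20.9  -0.6  41. ] open 0.0 rel [[-1.0, -0.002, 0.003], [-0.002, 1.0, -0.0]]
lid 345 angle 1.067 top 265.4
pad 79 slope,z@-155 [ 0.21 76.54] y range [-168. -125.]
[527. 528. 528. 528. 528. 528. 529. 529.] [182. 180. 182. 184. 182. 184. 185. 183.]
```

Emit:
{"api": "jog_arm", "payload": {
  "series": [
    [[0, -4, 0, 0, 0, 0, 0], [0, -4, 0, 0, 0, 0, 0], [0, -4, 0, 0, 0, 0, 0], [0, -4, 0, 0, 0, 0, 0], [0, -4, 0, 0, 0, 0, 0], [0, -4, 0, 0, 0, 0, 0], [0, 0, 0, 0, 0, 0, 0], [0, 0, 0, 0, 0, 0, 0], [0, 0, 0, 0, 0, 0, 0], [0, 0, 0, 0, 0, 0, 0]]
  ]
}}

```text
time_s: 7.45
eef_pos: [0.4419, 0.0129, 0.0485]
eef_rot: [-0.001, 0.054, 0.999, 0.001]
wrist_force: [-13.8, 8.0, 32.0]
opening: -0.002
grasp_force: 17.3
```

```bash
python3 -c "
from h import *; st(); look('pics/s5.png')"
```

```text
t 7.45 station [-156.6 -172.8   48.5] F_st [-14.5   6.5  32. ] open -0.0 rel [[-1.0, -0.001, 0.002], [-0.001, 1.0, 0.002]]
lid 236 angle 1.11 top 261.6
pad 74 slope,z@-155 [ 0.28 76.25] y range [-186. -132.]
```

Emit:
{"api": "jog_arm", "payload": {
  "series": [
    [[0, -4, 0, 0, 0, 0, 0], [0, -4, 0, 0, 0, 0, 0], [0, -4, 0, 0, 0, 0, 0], [0, -4, 0, 0, 0, 0, 0], [0, -4, 0, 0, 0, 0, 0], [0, -4, 0, 0, 0, 0, 0], [0, 0, 0, 0, 0, 0, 0], [0, 0, 0, 0, 0, 0, 0], [0, 0, 0, 0, 0, 0, 0], [0, 0, 0, 0, 0, 0, 0]]
  ]
}}

```text
time_s: 8.5
eef_pos: [0.4407, -0.0102, 0.048]
eef_rot: [0.001, 0.054, 0.999, 0.002]
wrist_force: [-3.9, 13.0, 18.9]
opening: -0.002
grasp_force: 9.9
```

```bash
python3 -c "
from h import *; st(); look('pics/s6.png')"
```

```text
t 8.5 station [-155.3 -195.9   48. ] F_st [-5.3 12.5 18.9] open -0.0 rel [[-1.0, -0.0, -0.002], [-0.001, 1.0, 0.004]]
lid 138 angle 1.177 top 229.7
pad 101 slope,z@-155 [ 0.25 74.92] y range [-210. -141.]
```

View pics/s6.png

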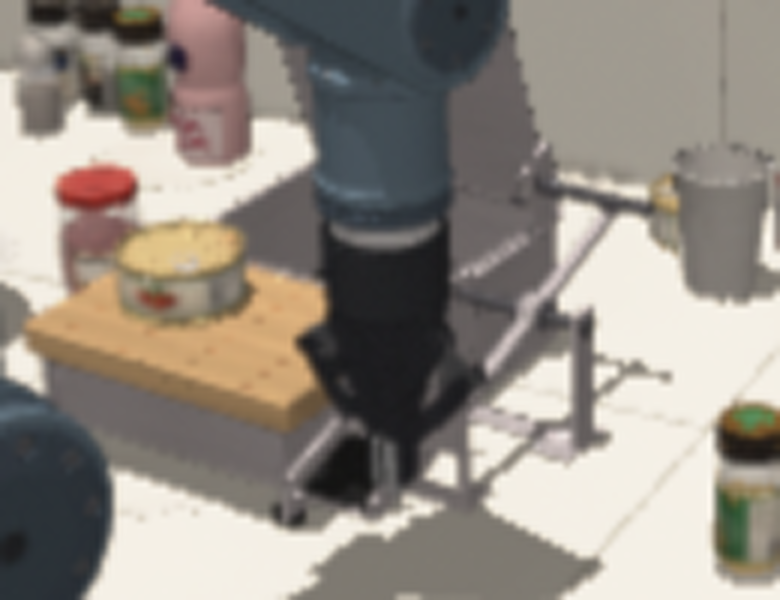

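The bar has moved over beside the post, about (520,330), and the fingers are against the right lip. That matches a full 32 mm shift. I'll add a small nudge and then ease up.

Emit:
{"api": "jog_arm", "payload": {
  "series": [
    [[0, -2, 0, 0, 0, 0, 0], [0, 0, 0, 0, 0, 0, 0], [0, 0, -4, 0, 0, 0, 0], [0, 0, -4, 0, 0, 0, 0], [0, 0, -4, 0, 0, 0, 0], [0, 0, -4, 0, 0, 0, 0], [0, 0, -4, 0, 0, 0, 0], [0, 0, -4, 0, 0, 0, 0], [0, 0, 0, 0, 0, 0, 0], [0, 0, 0, 0, 0, 0, 0]]
  ]
}}

```text
time_s: 9.55
eef_pos: [0.44, -0.0148, 0.0704]
eef_rot: [0.001, 0.054, 0.999, -0.0]
wrist_force: [-0.3, -0.4, -0.8]
opening: -0.002
grasp_force: 0.0
```

```bash
python3 -c "
from h import *; st(); look()"
```

```text
t 9.55 station [-155.5 -200.5   70.4] F_st [-0.2 -0.5 -0.8] open -0.0 rel [[-1.0, -0.001, -0.001], [-0.001, 1.0, -0.001]]
lid 201 angle 0.913 top 252.8
pad 72 slope,z@-155 [ 0.17 88.08] y range [-197. -156.]
```

Emit:
{"api": "jog_arm", "payload": {
  "series": [
    [[0, 1, -3, 0, 0, 0, 0], [0, 1, -3, 0, 0, 0, 0], [0, 0, -3, 0, 0, 0, 0], [0, 0, -5, 0, 0, 0, 0], [0, 0, -5, 0, 0, 0, 0], [0, 0, -5, 0, 0, 0, 0], [0, 0, -5, 0, 0, 0, 0], [0, 0, -5, 0, 0, 0, 0], [0, 0, 0, 0, 0, 0, 0], [0, 0, 0, 0, 0, 0, 0]]
  ]
}}

```text
time_s: 10.6
eef_pos: [0.4397, -0.0124, 0.1042]
eef_rot: [0.0, 0.054, 0.999, -0.0]
wrist_force: [0.2, -0.4, -0.6]
opening: -0.002
grasp_force: 0.0
```

```bash
python3 -c "
from h import *; st(); look('pics/s7.png')"
```

```text
t 10.6 station [-156.1 -198.2  104.2] F_st [ 0.3 -0.4 -0.6] open -0.0 rel [[-1.0, -0.001, -0.0], [-0.001, 1.0, -0.0]]
lid 203 angle 0.918 top 252.5
pad 107 slope,z@-155 [ 0.21 88.38] y range [-196. -155.]
```

View pics/s7.png

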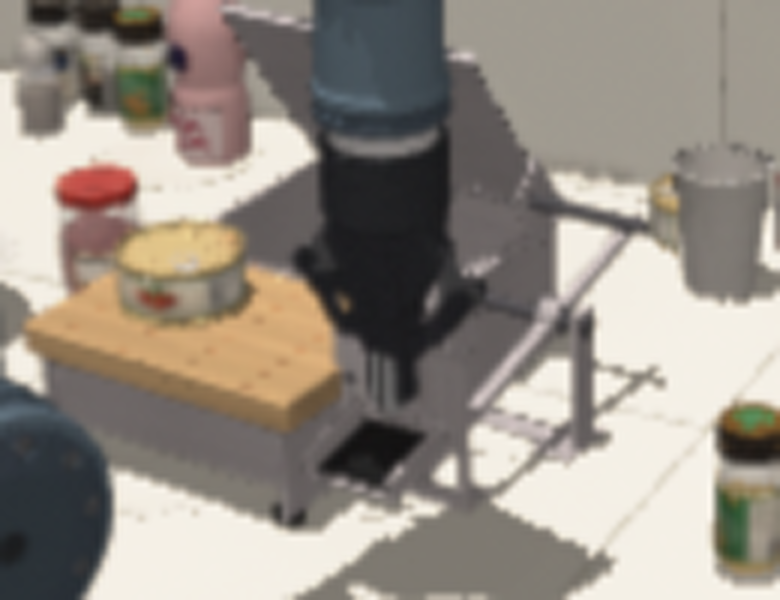

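The lever is locked: pad at (375,450), lid open with no force on the tool. Next I'll lift and go behind the tin.

Emit:
{"api": "jog_arm", "payload": {
  "series": [
    [[0, 0, -35, 0, 0, 0, 50], [0, 0, -35, 0, 0, 0, 50], [4, 40, 0, 0, 0, 0, 50], [4, 40, 0, 0, 0, 0, 50], [4, 40, 0, 0, 0, 0, 50], [4, 40, 0, 0, 0, 0, 50], [4, 40, 0, 0, 0, 0, 50], [4, 39, 0, 0, 0, 0, 50], [0, 0, 0, 0, 0, 0, 50], [0, 0, 0, 0, 0, 0, 50]]
  ]
}}

```text
time_s: 11.65
eef_pos: [0.4409, 0.2284, 0.1735]
eef_rot: [-0.001, 0.053, 0.999, -0.0]
wrist_force: [-0.1, 0.5, -0.2]
opening: 0.585
grasp_force: 0.0
```

```bash
python3 -c "
from h import *; p,_=st(); S,c=look(None)
cv2.imwrite('pics/s8.png',cv2.resize(c['frame'][130:250,150:290],None,fx=5,fy=5,interpolation=cv2.INTER_CUBIC))
K=np.array([[c['fx'],0,c['cx']],[0,c['fy'],c['cy']],[0,0,1]]);R=np.array(c['rotation']);R=Ro.from_quat(R[[1,2,3,0]])
w=lambda s:RS.apply(s)+O
def pj(s):
    X=R.inv().apply(w(np.array(s,float))/1000-c['xyz']); return cv2.projectPoints(X.reshape(1,1,3),np.zeros(3),np.zeros(3),K,np.array([c['k1'],0,0,0.]))[0].ravel()
print('TCP px',pj(p),'crop',(pj(p)-[150,130])*5, 'L/R tips',[((pj(p+[0,d,0])-[150,130])*5).round() for d in(-32,32)])
print('prev tip at z104..',[pj([-156,-198,z]).round(1) for z in (104,114,124)],'seen 244.2 217.8')
# tin
hsv=cv2.cvtColor(c['frame'],cv2.COLOR_BGR2HSV)
m=(S[...,2]>130)&(S[...,2]<146)&(S[...,0]<0)&(S[...,0]>-145)&(abs(S[...,1])<108)
P=S[m]; print('tin',m.sum(),cv2.minEnclosingCircle(P[:,:2].astype(np.float32)))
"
```

```text
t 11.65 station [-180.9   41.3  173.5] F_st [-0.2  0.5 -0.2] open 0.58 rel [[-1.0, -0.003, 0.001], [-0.003, 1.0, -0.001]]
lid 562 angle 0.917 top 253.1
pad 100 slope,z@-155 [ 0.19 88.68] y range [-196. -156.]
TCP px [189.09781014 193.20712742] crop [195.48905071 316.03563712] L/R tips [array([228., 326.]), array([164., 307.])]
prev tip at z104.. [array([245.6, 222.9]), array([245.5, 220.5]), array([245.4, 218. ])] seen 244.2 217.8
tin 194 ((-67.38546752929688, 37.27736282348633), 47.16161346435547)
```

View pics/s8.png

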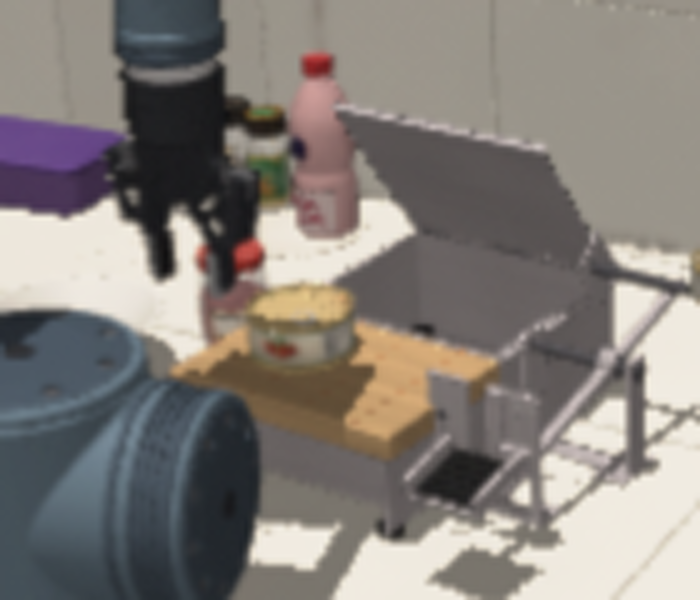

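The tin is untouched on the board and the lid is open. The fingertips at (163,278) and (221,290) sit about 25 mm above the reported TCP, and the lever pressing showed the same offset. I'll descend in front of the board to TCP z≈90, which puts the tips at about 115.

Emit:
{"api": "jog_arm", "payload": {
  "series": [
    [[0, 0, 28, 0, 0, 0, 50], [0, 0, 28, 0, 0, 0, 50], [0, 0, 27, 0, 0, 0, 50], [0, 0, 0, 0, 0, 0, 50], [0, 0, 0, 0, 0, 0, 50], [-8, 0, 0, 0, 0, 0, 50], [-8, 0, 0, 0, 0, 0, 50], [-8, 0, 0, 0, 0, 0, 50], [0, 0, 0, 0, 0, 0, 50], [0, 0, 0, 0, 0, 0, 50]]
  ]
}}

```text
time_s: 12.7
eef_pos: [0.4657, 0.2252, 0.0912]
eef_rot: [0.0, 0.054, 0.999, 0.0]
wrist_force: [-0.7, 0.4, 0.5]
opening: 0.588
grasp_force: 0.0
```

```bash
python3 -c "
from h import *; p,_=st(); S,c=look(None)
cv2.imwrite('pics/s9.png',cv2.resize(c['frame'][130:230,150:280],None,fx=6,fy=6,interpolation=cv2.INTER_CUBIC))"
```

```text
t 12.7 station [-156.    40.9   91.2] F_st [-0.7  0.3  0.5] open 0.59 rel [[-1.0, -0.0, -0.0], [-0.0, 1.0, 0.0]]
lid 575 angle 0.916 top 253.2
pad 99 slope,z@-155 [ 0.19 88.06] y range [-196. -157.]
```

View pics/s9.png

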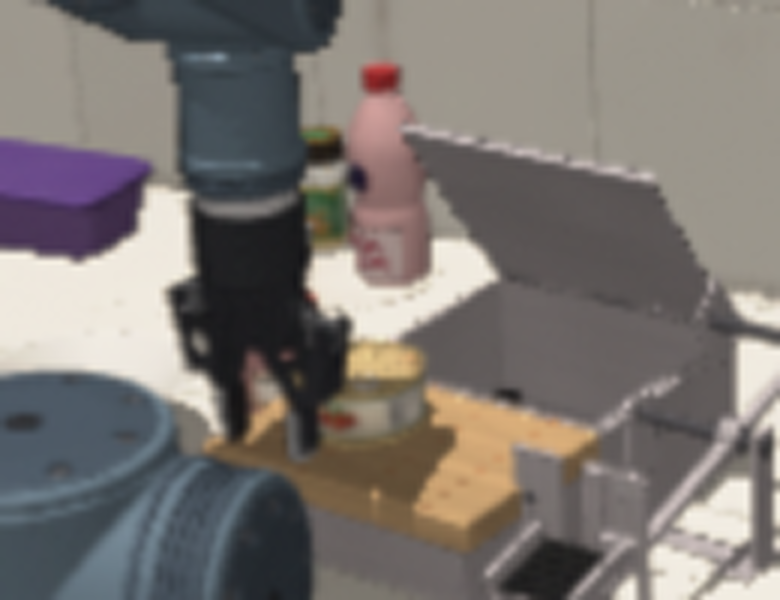

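The fingertips at (235,435) and (300,455) are just above the board's front edge with no contact, and the tin is ahead of them. Next I'll push.

Emit:
{"api": "jog_arm", "payload": {
  "series": [
    [[-10, 0, 0, 0, 0, 0, 50], [-10, 0, 0, 0, 0, 0, 50], [-10, 0, 0, 0, 0, 0, 50], [-8, 0, 0, 0, 0, 0, 50], [-7, 0, 0, 0, 0, 0, 50], [-7, 0, 0, 0, 0, 0, 50], [-7, 0, 0, 0, 0, 0, 50], [-7, 0, 0, 0, 0, 0, 50], [-7, 0, 0, 0, 0, 0, 50], [-7, 0, 0, 0, 0, 0, 50]]
  ]
}}

```text
time_s: 13.75
eef_pos: [0.5454, 0.2166, 0.091]
eef_rot: [-0.0, 0.054, 0.999, -0.0]
wrist_force: [-0.9, -0.2, 1.0]
opening: 0.587
grasp_force: 0.2
```

```bash
python3 -c "
from h import *; p,_=st(); S,c=look(None)
cv2.imwrite('pics/s10.png',cv2.resize(c['frame'][130:230,150:280],None,fx=6,fy=6,interpolation=cv2.INTER_CUBIC))
m=(S[...,2]>128)&(S[...,2]<146)&(S[...,0]<60)&(S[...,0]>-100)&(S[...,1]<100)&(S[...,1]>-60)
g=cv2.cvtColor(c['frame'],cv2.COLOR_BGR2HSV); m&=(g[...,1]>60)&(g[...,2]>120)
P=S[m]; print('tin',m.sum(),np.percentile(P,[2,50,98],axis=0).round(0))"
```

```text
t 13.75 station [-75.8  40.9  91. ] F_st [-0.9 -0.3  1. ] open 0.59 rel [[-1.0, -0.001, 0.0], [-0.001, 1.0, -0.0]]
lid 574 angle 0.916 top 253.3
pad 100 slope,z@-155 [ 0.17 88.63] y range [-197. -157.]
tin 8 [[-67.   8. 132.]
 [-11.  41. 136.]
 [ 10.  83. 139.]]
```

Emit:
{"api": "jog_arm", "payload": {
  "series": [
    [[-7, 0, 0, 0, 0, 0, 50], [-7, 0, 0, 0, 0, 0, 50], [-7, 0, 0, 0, 0, 0, 50], [-7, 0, 0, 0, 0, 0, 50], [-7, 0, 0, 0, 0, 0, 50], [-7, 0, 0, 0, 0, 0, 50], [-6, 0, 0, 0, 0, 0, 50], [0, 0, 0, 0, 0, 0, 50], [0, 0, 0, 0, 0, 0, 50], [0, 0, 0, 0, 0, 0, 50]]
  ]
}}

```text
time_s: 14.8
eef_pos: [0.5923, 0.2115, 0.0909]
eef_rot: [-0.0, 0.054, 0.999, -0.0]
wrist_force: [1.5, 0.6, -0.3]
opening: 0.588
grasp_force: 0.0
```

```bash
python3 -c "
from h import *; p,_=st(); S,c=look(None)
cv2.imwrite('pics/s11.png',cv2.resize(c['frame'][130:230,150:280],None,fx=6,fy=6,interpolation=cv2.INTER_CUBIC))"
```

```text
t 14.8 station [-28.6  40.9  90.9] F_st [ 1.5  0.7 -0.3] open 0.59 rel [[-1.0, -0.001, 0.0], [-0.001, 1.0, -0.0]]
lid 556 angle 0.917 top 253.0
pad 95 slope,z@-155 [ 0.15 88.36] y range [-196. -157.]
```

View pics/s11.png

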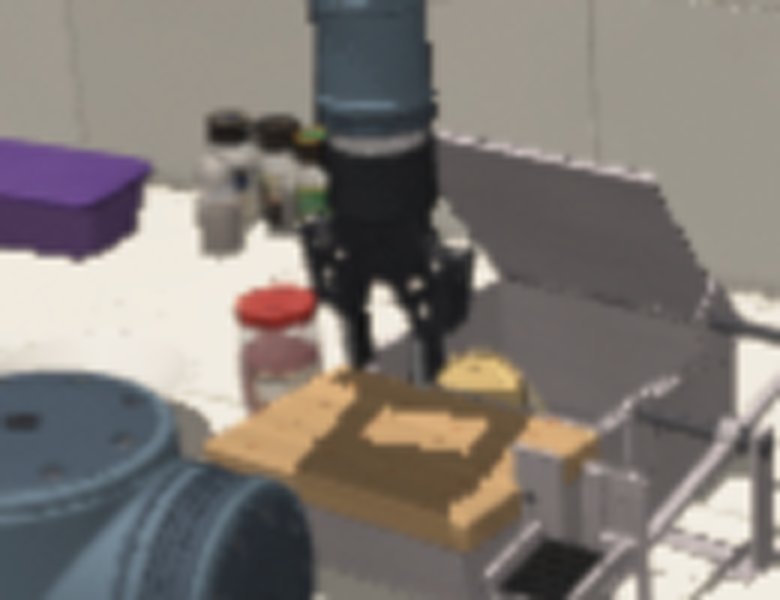

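The tin at (480,375) has tipped over the edge into the bin. I'll retreat and check how it lies.

Emit:
{"api": "jog_arm", "payload": {
  "series": [
    [[15, 0, 0, 0, 0, 0, 50], [25, 0, 0, 0, 0, 0, 50], [30, 0, -30, 0, 0, 0, 50], [30, 0, -30, 0, 0, 0, 50], [40, 0, 0, 0, 0, 0, 50], [0, 40, 0, 0, 0, 0, 50], [0, 40, 0, 0, 0, 0, 50], [0, 0, 0, 0, 0, 0, 50], [0, 0, 0, 0, 0, 0, 50], [0, 0, 0, 0, 0, 0, 50]]
  ]
}}

```text
time_s: 15.85
eef_pos: [0.4617, 0.3055, 0.1508]
eef_rot: [-0.0, 0.054, 0.999, -0.0]
wrist_force: [0.0, -0.7, 0.7]
opening: 0.584
grasp_force: 0.0
```

```bash
python3 -c "
from h import *; p,_=st(); S,c=look(None)
for n in('scene','top'):
    c=ctrl.camera(n); W=pts(c); S=RS.inv().apply((W.reshape(-1,3)*1000-O)).reshape(W.shape); g=cv2.cvtColor(c['frame'],cv2.COLOR_BGR2HSV)
    m=(S[...,0]>3)&(S[...,0]<175)&(abs(S[...,1])<104)&(S[...,2]<145)&(g[...,1]>60)
    P=S[m]; print(n,m.sum(),np.percentile(P,[2,25,50,75,98],axis=0).round(0).tolist())
    a=c['frame'][150:230,190:280] if n=='scene' else c['frame'][140:250,165:290]
    cv2.imwrite(f'pics/f_{n}.png',cv2.resize(a,(450,400),interpolation=cv2.INTER_CUBIC))
x=cv2.imread('pics/f_scene.png');y=cv2.imread('pics/f_top.png');cv2.imwrite('pics/f.png',cv2.resize(np.hstack([x,y]),(800,400)))"
```

```text
t 15.85 station [-168.6  120.3  150.8] F_st [ 0.1 -0.7  0.7] open 0.58 rel [[-1.0, -0.001, 0.001], [-0.001, 1.0, -0.001]]
lid 566 angle 0.916 top 253.3
pad 100 slope,z@-155 [ 0.19 88.48] y range [-196. -156.]
scene 64 [[3.0, -97.0, 25.0], [105.0, 18.0, 39.0], [113.0, 41.0, 41.0], [121.0, 57.0, 43.0], [158.0, 77.0, 98.0]]
top 374 [[49.0, -0.0, 17.0], [66.0, 22.0, 38.0], [84.0, 38.0, 40.0], [103.0, 55.0, 43.0], [125.0, 78.0, 48.0]]
```

View pics/f.png

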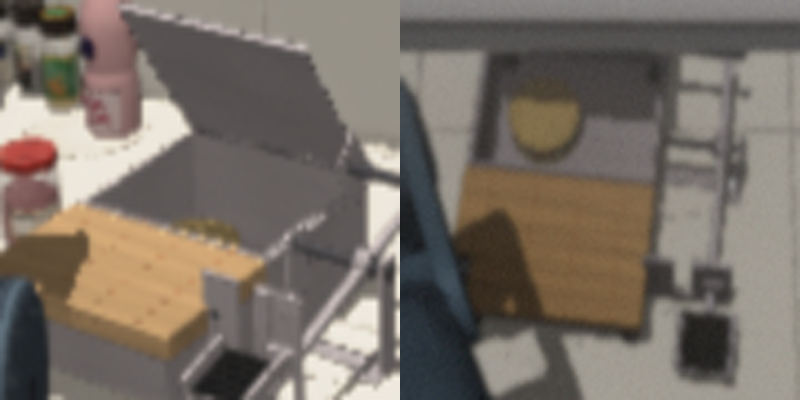

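The tin lies flat on the bin floor: its top is at z≈41 and its centre at station (86, 39). The lid is locked open and the robot is clear of everything.

```bash
python3 -c "
from bench import ctrl; print(ctrl.hand_in())"
```

```text
the job is handed in; nothing more can be done
None
```

I handed the job in at about 16 s: my last check showed the tin flat on the bin floor, the lever locked in the gate pocket with the lid open, and the arm clear of everything; no verdict came back.

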